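# Angle a pine length past the bench dog into the jig

## Task

Push the loose white-painted pine length with the fingertips, one end and then the other, to angle it past the blue bench dog and into the dark wooden jig, until it lies flush along the jig's back fence between the two end stops. Only push it: it stays flat on the bench and is never lifted, and the tools lying around are left where they are. Finish with the hand clear.

Things in the scene. Friction and masses are not known exactly. Their poses are not given: they have to be found in the camera images.
- batten: loose white-painted pine length, 280 x 38 mm, 38 mm high, about 0.2 kg, flat on the bench on the robot's side of the jig, shifted to the jig's -y side. Origin: centre of its underside; y along its length, x across it (+x side faces the jig), z up. Its +y end points roughly to the jig's +y end. Slides and turns when pushed lightly; an end pressed on the fence tends to stick there
- batten_left (a point): centre of the pine length's +y end face (140 mm along +y from its middle, 19 mm above its underside)
- batten_right (a point): centre of the pine length's -y end face (140 mm along -y from its middle, 19 mm above its underside)
- jig: dark wooden jig, immovable: a three-sided bay without a floor, open to the robot. Origin: middle of the back fence's inner face, at bench height; x into the fence, y along it, z up. Fence 18 mm thick, 45 mm high, inner face at x = 0. End stops, 18 mm thick, 45 mm high: inner faces at y = -175 and +175 mm, reaching from the fence to the mouth at x = -75 mm
- dog: blue bench dog: immovable upright round post, 25 mm diameter, 50 mm high, origin at its foot's centre. In the jig's frame it stands at x -95 to -85 mm, y +70 to +95 mm. The gap from it to the -y end stop is shorter than the pine length: its +y end must pass behind the dog first, slanting, then the -y end swings in
- jar: bystander: loose grey screw jar with black lid, 70 mm diameter, 85 mm high, origin at its foot
- torch: bystander: loose small aluminium torch lying down, 125 mm long, 34 mm thick, origin under its middle
- mallet: bystander: loose mallet with orange rubber head (60 mm diameter, 110 mm long) and 240 mm handle, lying down, origin under its middle
- square: bystander: loose steel combination square with 300 mm blade, lying flat, origin under the blade, 50 mm off its middle
- tape: bystander: loose yellow tape measure, 65 x 38 x 60 mm, origin at its foot

How it is judged:
By the outcome, as a careful person would: the job done as asked, in the order asked, and still so for the second after the job is handed in, with the robot touching nothing.
It also fails if it takes over 72 s, if anything falls off the work surface, if the arm or the gripper's body presses on something with over 40 N, if the wrist force passes 120 N, or if a joint passes its speed limit or range.

## Robot

A 6-joint arm with a two-finger parallel gripper is mounted at the origin on the work surface. World frame = base frame: x ahead of the robot, y to its left, z up, the work surface at z = 0. Lengths are in m, angles in rad, forces in N, time in s.
With the tool pointing down it reaches from about 0.35 to 0.725 m from the base axis. Payload 4.3 kg.
Tool frame: the origin (TCP) lies midway between the tips of the shut fingers; the grasp point (between the pads) lies 19 mm behind it (arm.grasp_offset is the z of the grasp point in the tool frame, in m); z points along the fingers, y is the line along which they close (so a half turn about z gives the same grasp; the last joint's range is limited). The gripper opens to 85 mm and grips with 20 to 120 N. Pads are 22 mm wide; open, the fingers measure 114 mm over their backs; the gripper's body (76 mm by 85 mm) begins 54 mm behind the grasp point. The pads swing forward as they close: fully open they stand 13 mm farther back than shut.
Start: joints at [1.156, 0.377, 0.081, 1.274, 0, 1.46], TCP at [0.173, 0.549, 0.231] pointing down, gripper open.
Joint ranges: [-2.72, 2.72], [-0.84, 1.66], [-1.02, 1.22], [-1.77, 2.12], [-1.37, 1.28], [-3.14, 3.14]. Speed limits (rad/s): [2.57, 2.57, 3.14, 3.14, 3.14, 3.14].

## Interface

Orientations are given as a unit quaternion [x, y, z, w].
In Python, from station import arm, viewer, finish_job gives the robot as it stands.
- The arm moves only by the shell command python3 -m inch 'ROWS' [FORCE]. ROWS is JSON, a list of rows, each an object of numbers: "tx", "ty", "tz": the shift along the world's x, y, z each as a share of 250 mm, from -1 to 1; "rx", "ry", "rz": the turn, a rotation vector about the world's x, y, z each as a share of 90 degrees, from -1 to 1; "grip": the closure, from -1 (fully open) to 1 (shut), so that 0 is half open. In form: [{"tx": .., "ty": .., "tz": .., "rx": .., "ry": .., "rz": .., "grip": ..}, ...]. A call has 1 to 5 rows; each row shifts and turns the commanded pose from where the row before left it; what a row does not reach is not made up. A row lasts 1/8 s, in which the tool goes at most 62.5 mm and 10.7 degrees, less where a joint would pass 70% of its speed; a pose out of reach is approached as far as the arm can. A call with a number of a shift or a turn outside -1 to 1 is refused whole. A call with a gripper value outside its range is refused whole. The fingers move at their own pace and stop on an object; FORCE is the grip in N (left out, the last holds). Time passes only in rows, so rows that do not move let the fingers close. It gives the time, the measured TCP pose, the force, the opening and the grip force at its end, in the units of the state.
- arm.read_state(): the state, without advancing time (a new reading comes with each control period).
- viewer.camera(name): name is "scene" or "top" or "wrist"; returns (picture, depth): 400x640x3 uint8, blue, green, red; 400x640 float32, m along the optical axis (not along the pixel's ray), 0 where there is no reading.
- viewer.get_calibration(name): a dict with "vertical_fov" (degrees; the focal length in pixels is half the picture's height over the tangent of half this angle, whatever the lens; pixels are square), "cx", "cy" (the principal point, pixels), "R" (3x3) and "t" (3): a world point X has camera coordinates R X + t. Camera axes: x right, y down, z forward; pixel columns grow to the right and rows downward; lengths in m; the calibration is good to about 2 mm. A picture is of the moment at which its call begins: read the wrist's pose just before it. get_calibration takes no time and is no camera call; for the wrist camera it gives the pose at the moment of the call.
- finish_job(): hands the job in; it is judged then, once.
The state is a dict: "t": time; "qpos": joint angles; "joint_velocities": joint speeds; "joint_torque": joint torques, N m; "ee_pos": TCP position; "tcp_rot": TCP orientation; "contact_force": force on the tool from outside, world axes, zero at the start; "torque": the same for the moment, N m; "opening": opening from 0.0 (shut) to 1.0 (fully open); "finger_force": force on a finger pad.
Only numpy, scipy, OpenCV 4.12 (cv2) and the standard library are available. Lean on these libraries where they do the work, as an engineer would, in place of code of your own. Each camera call takes 0.05 s, during which the arm holds its last target. There are 200 camera calls.

## Working session

There is one attempt and no reset: what is moved stays moved. The work goes in short steps, Python scripts to look and compute and a shell command to move; the robot and the scene stay as the last step left them, time stands still between calls to the robot, and variables do not carry over. Pictures are saved under pics/ and viewed, at most 10 in all, crops included, and the job is handed in when it is done.

```bash
mkdir -p pics; ls; cat > h.py <<'E'
import numpy as np, cv2
from station import arm, viewer, finish_job
def cam(n):
    c=viewer.get_calibration(n); im,d=viewer.camera(n); return im,d,c
def proj(c,P):
    f=200/np.tan(np.radians(c["vertical_fov"])/2); p=np.array(c["R"])@np.array(P)+np.array(c["t"])
    return np.array([c["cx"]+f*p[0]/p[2], c["cy"]+f*p[1]/p[2]])
def atz(c,u,v,z):
    f=200/np.tan(np.radians(c["vertical_fov"])/2); R=np.array(c["R"]);t=np.array(c["t"])
    r=R.T@np.array([(u-c["cx"])/f,(v-c["cy"])/f,1]); o=-R.T@t
    return o+r*(z-o[2])/r[2]
def cloud(c,d):
    f=200/np.tan(np.radians(c["vertical_fov"])/2); R=np.array(c["R"]);t=np.array(c["t"])
    v,u=np.indices(d.shape); X=np.stack([(u-c["cx"])/f*d,(v-c["cy"])/f*d,d],-1)
    return (X-t)@R
E
python3 - <<'E'
from h import *
im,d,c=cam("top"); cv2.imwrite("pics/top1.png",im); np.savez("top1.npz",im=im,d=d)
print({k:np.round(v,4).tolist() for k,v in c.items()})
im,d,c=cam("scene"); cv2.imwrite("pics/scene1.png",im)
print(arm.read_state())
E
```

```text
pics
{'vertical_fov': 55.7605, 'cx': 322.574, 'cy': 195.4387, 'R': [[-0.0149, -0.9997, 0.0186], [-0.9932, 0.0126, -0.1158], [0.1155, -0.0202, -0.9931]], 't': [-0.0879, 0.6282, 1.1953]}
{'t': 0.1, 'qpos': array([1.15571160e+00, 3.78013890e-01, 7.97892194e-02, 1.27441668e+00,
       1.94792919e-05, 1.46050414e+00]), 'joint_velocities': array([-0.00204179, -0.00112259,  0.0029669 , -0.00231823, -0.00047592,
       -0.00198363]), 'joint_torque': array([ 1.15548541e-03, -4.64692748e+01,  2.70582515e+01,  1.20424043e-02,
       -1.20246273e-04, -1.15057244e-06]), 'ee_pos': array([0.17230272, 0.54796683, 0.23045219]), 'tcp_rot': array([ 1.51807011e-01,  9.88409723e-01, -8.88338120e-04, -2.48961810e-04]), 'contact_force': array([-0.08402212, -0.09501227, -0.05983646]), 'torque': array([-0.01278365, -0.0097868 , -0.0072215 ]), 'finger_force': 0.0, 'opening': 0.9983977240755653}
```

View pics/top1.png

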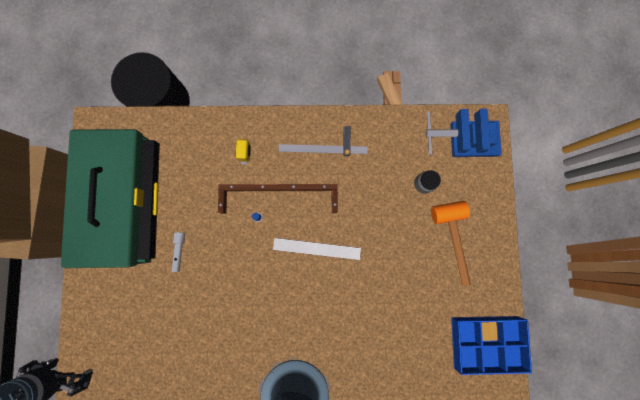

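View pics/scene1.png

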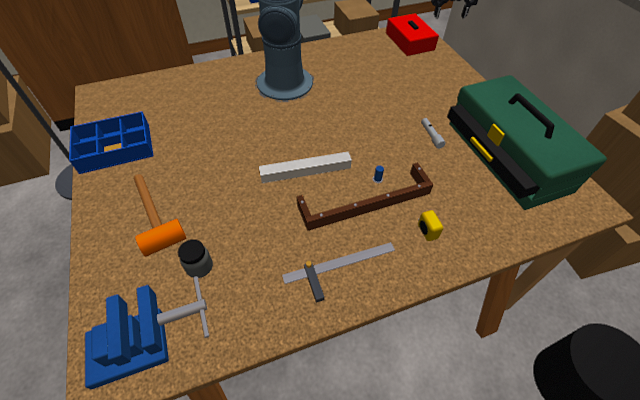

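The top picture shows the batten at about (273,243) to (360,253), the jig fence along row 187 with stops at columns 222 and 334, and the dog at (257,217). Next I'll measure them by segmenting the depth and colour.

```bash
cat >> h.py <<'E'
def batten(im,d,c):
    hsv=cv2.cvtColor(im,cv2.COLOR_BGR2HSV); m=((hsv[...,1]<40)&(hsv[...,2]>185)).astype(np.uint8)
    m[:, :180]=0; m[:,400:]=0; m[:160]=0; m[330:]=0
    n,l,s,_=cv2.connectedComponentsWithStats(m); k=1+np.argmax(s[1:,4]); v,u=np.nonzero(l==k)
    P=np.array([atz(c,a,b,.038)[:2] for a,b in zip(u,v)])
    (cx,cy),(w,h),a=cv2.minAreaRect((P*1000).astype(np.float32))
    q=P-P.mean(0); ev=np.linalg.svd(q,full_matrices=False)[2][0]; ev*=np.sign(ev[1])
    return np.array([cx,cy])/1000,P.mean(0),ev,(w,h)
E
python3 - <<'E'
from h import *
im,d,c=cam("top")
print("batten",batten(im,d,c))
X=cloud(c,d)
# dog
hsv=cv2.cvtColor(im,cv2.COLOR_BGR2HSV)
m=(hsv[...,0]>100)&(hsv[...,0]<130)&(hsv[...,1]>120); m[:,:230]=0;m[:,290:]=0;m[:190]=0;m[240:]=0
x=X[m]; print("dog",m.sum(), x[x[:,2]>.04].mean(0), x.min(0),x.max(0))
m=np.zeros(d.shape,bool); m[175:220,212:345]=1; m&=(X[...,2]>.035)&(X[...,2]<.06)
hs=im[...,2]<110; m&=hs
m[190:,230:325]=0
P=X[m]; print("jig",m.sum(),np.median(P[:,2]),P.min(0),P.max(0))
v,u=np.nonzero(m); Q=np.array([atz(c,a,b,.045)[:2] for a,b in zip(u,v)])
for lo,hi in((213,228),(326,342)):
  k=(u>=lo)&(u<=hi)&(v>194); print("stop",Q[k].mean(0),Q[k].min(0),Q[k].max(0))
k=(u>232)&(u<322); 
print("fence", Q[k].mean(0), np.polyfit(Q[k][:,1],Q[k][:,0],1), np.ptp(Q[k],0))
rgb=cv2.resize(im[170:270,205:370],None,fx=4.8,fy=4.8,interpolation=cv2.INTER_CUBIC); cv2.imwrite("pics/crop1.png",rgb)
E
```

```text
batten (array([ 0.45567892, -0.07452901]), array([ 0.45539348, -0.07507216]), array([0.12939846, 0.99159268]), (278.4884338378906, 36.73227310180664))
dog 43 [0.5597288  0.11445718 0.07914353] [ 0.4845717  -0.07161423  0.03563037] [0.57180413 0.13079631 1.26143573]
jig 875 0.04444266707261884 [ 0.5720053  -0.14351041  0.03570306] [0.66546932 0.24191824 0.05197647]
stop [0.60459755 0.23156156] [0.57664393 0.22126958] [0.63173065 0.24055095]
stop [ 0.5997429 -0.1345369] [ 0.5717375 -0.1432175] [ 0.62710885 -0.12601378]
fence [0.65621016 0.04345837] [0.00389648 0.65604082] [0.01804978 0.28482603]
```

View pics/crop1.png

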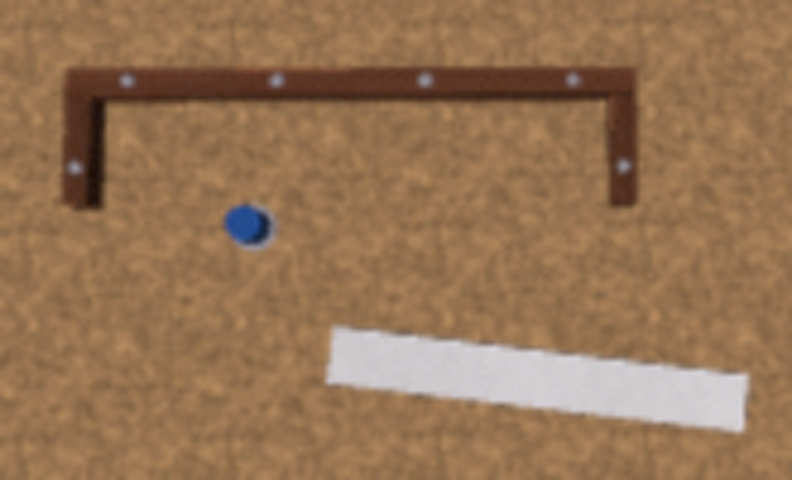

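The crop shows the dog's top at crop (244,224), the fence screws at (127,81) to (573,79), and the batten with its +y end slightly further forward. I'll close the gripper and move over, then work out the jig frame.

```bash
python3 -m inch '[{"tx":0.14,"ty":-0.16,"grip":1},{"tx":0.14,"ty":-0.16,"grip":1},{"tx":0.14,"ty":-0.16,"grip":1},{"tx":0.14,"ty":-0.16,"grip":1},{"tx":0.14,"ty":-0.16,"grip":1}]' 
python3 -m inch '[{"tx":0.03,"ty":-0.2,"rz":-0.04,"grip":1},{"tx":0.03,"ty":-0.2,"rz":-0.04,"grip":1},{"tx":0.03,"ty":-0.2,"grip":1},{"tx":0.03,"ty":-0.2,"grip":1},{"tx":0.03,"ty":-0.2,"grip":1}]'
python3 - <<'E'
from h import *
c=viewer.get_calibration("top")
S=np.array([atz(c,205+a/4.8,170+b/4.8,.045)[:2] for a,b in((127,81),(277,80),(425,80),(573,79),(75,167),(624,165))])
print(S, np.polyfit(S[:4,1],S[:4,0],1))
# inner lower edges not needed; dog top
print("dog",atz(c,205+244/4.8,170+224/4.8,.05))
E
```

```text
[[ 0.65768723  0.1978635 ]
 [ 0.65713183  0.09709577]
 [ 0.65590884 -0.00264409]
 [ 0.65536538 -0.10270086]
 [ 0.59996305  0.23178248]
 [ 0.59647047 -0.13615708]] [0.00817502 0.6561358 ]
dog [0.55991325 0.11797616 0.05      ]schema error: expected keys tx, ty, tz, rx, ry, rz, grip
schema error: expected keys tx, ty, tz, rx, ry, rz, grip
```

```bash
python3 -m inch '[{"tx":0.14,"ty":-0.16,"tz":0,"rx":0,"ry":0,"rz":0,"grip":1},{"tx":0.14,"ty":-0.16,"tz":0,"rx":0,"ry":0,"rz":0,"grip":1},{"tx":0.14,"ty":-0.16,"tz":0,"rx":0,"ry":0,"rz":0,"grip":1},{"tx":0.14,"ty":-0.16,"tz":0,"rx":0,"ry":0,"rz":0,"grip":1},{"tx":0.14,"ty":-0.16,"tz":0,"rx":0,"ry":0,"rz":0,"grip":1}]' 
python3 -m inch '[{"tx":0.03,"ty":-0.2,"tz":0,"rx":0,"ry":0,"rz":-0.033,"grip":1},{"tx":0.03,"ty":-0.2,"tz":0,"rx":0,"ry":0,"rz":0,"grip":1},{"tx":0.03,"ty":-0.2,"tz":0,"rx":0,"ry":0,"rz":0,"grip":1},{"tx":0.03,"ty":-0.2,"tz":0,"rx":0,"ry":0,"rz":0,"grip":1},{"tx":0.03,"ty":-0.2,"tz":0,"rx":0,"ry":0,"rz":0,"grip":1}]'
```

```text
t: 0.78
ee_pos: [0.3483, 0.347, 0.2311]
tcp_rot: [0.152, 0.988, -0.0, -0.0]
contact_force: [0.6, 0.3, 0.2]
opening: -0.005
finger_force: 0.0
t: 1.4
ee_pos: [0.3849, 0.097, 0.2312]
tcp_rot: [0.177, 0.984, 0.0, 0.0]
contact_force: [0.7, -0.5, 0.3]
opening: -0.003
finger_force: 0.0
```

```bash
python3 -m inch '[{"tx":0.02,"ty":-0.16,"tz":0,"rx":0,"ry":0,"rz":0,"grip":1},{"tx":0.02,"ty":-0.16,"tz":0,"rx":0,"ry":0,"rz":0,"grip":1},{"tx":0.02,"ty":-0.16,"tz":0,"rx":0,"ry":0,"rz":0,"grip":1},{"tx":0.02,"ty":-0.16,"tz":0,"rx":0,"ry":0,"rz":0,"grip":1}]' 
python3 -m inch '[{"tx":0,"ty":0,"tz":-0.2,"rx":0,"ry":0,"rz":0,"grip":1},{"tx":0,"ty":0,"tz":-0.2,"rx":0,"ry":0,"rz":0,"grip":1},{"tx":0,"ty":0,"tz":-0.2,"rx":0,"ry":0,"rz":0,"grip":1},{"tx":0,"ty":0,"tz":-0.16,"rx":0,"ry":0,"rz":0,"grip":1},{"tx":0,"ty":0,"tz":-0.1,"rx":0,"ry":0,"rz":0,"grip":1}]'
python3 - <<'E'
from h import *
im,d,c=cam("top");print(batten(im,d,c)); cv2.imwrite("pics/top2.png",cv2.resize(im[160:300,200:380],None,fx=4,fy=4))
E
```

```text
t: 1.9
ee_pos: [0.4049, -0.0627, 0.2312]
tcp_rot: [0.177, 0.984, 0.0, -0.0]
contact_force: [0.9, -0.3, -0.2]
opening: -0.0
finger_force: 0.0
t: 2.52
ee_pos: [0.4033, -0.061, 0.0143]
tcp_rot: [0.177, 0.984, 0.0, -0.002]
contact_force: [-0.5, -0.6, -0.8]
opening: 0.003
finger_force: 0.0
(array([ 0.4556553 , -0.07469412]), array([ 0.4562122 , -0.07632811]), array([0.13264846, 0.99116315]), (278.8363342285156, 36.90903091430664))
```

View pics/top2.png

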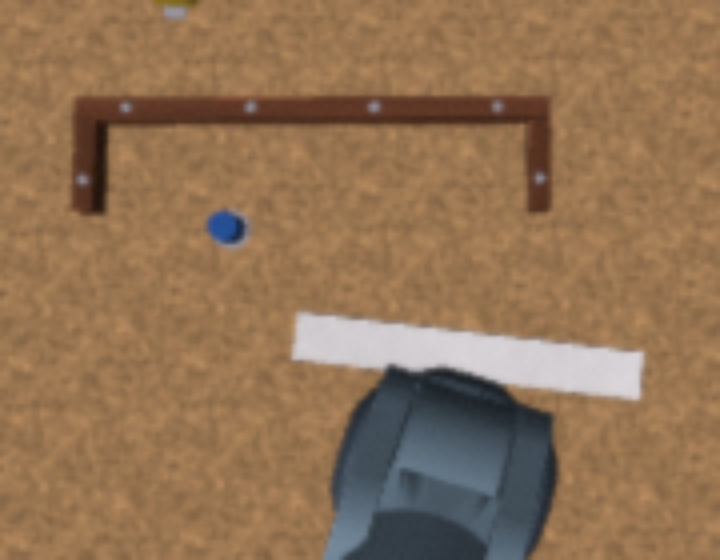

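The hand (at about (450,400) in the crop) is just behind the batten, and the batten hasn't moved. Pushing forward now.

```bash
cat > m.py <<'E'
from h import *
im,d,c=cam("top"); C,mean,ev,s=batten(im,d,c)
O=np.array([.6475,.048]); g=.0082
def J(p): p=np.array(p[:2])-O; return np.array([p[0]-g*p[1],p[1]+g*p[0]])*1000
th=np.degrees(np.arctan2(ev[0],ev[1])); 
# hull angle
print("C world",C.round(4),"jig",J(C).round(1),"th_jig",round(th-np.degrees(g),2),"size",np.round(s,1))
u=np.array([np.sin(np.radians(th)),np.cos(np.radians(th))]); n=np.array([u[1],-u[0]])
dj=np.array([.56,.118])-C
print("dog clearance",((-(dj@n))-.0315)*1000,"dog along",dj@u*1000,"ends jig L",J(C+.14*u).round(1),"R",J(C-.14*u).round(1),"R world",(C-.14*u).round(4))
s=arm.read_state(); print("tcp",s["ee_pos"].round(4),s["contact_force"].round(1),"t",s["t"], "yaw",np.degrees(2*np.arctan2(s["tcp_rot"][0],s["tcp_rot"][1])).round(1))
import sys
if len(sys.argv)>1: cv2.imwrite("pics/%s.png"%sys.argv[1],cv2.resize(im[160:300,200:380],None,fx=4,fy=4))
E
python3 -m inch '[{"tx":0.05,"ty":0,"tz":0,"rx":0,"ry":0,"rz":0,"grip":1},{"tx":0.05,"ty":0,"tz":0,"rx":0,"ry":0,"rz":0,"grip":1},{"tx":0.05,"ty":0,"tz":0,"rx":0,"ry":0,"rz":0,"grip":1},{"tx":0.05,"ty":0,"tz":0,"rx":0,"ry":0,"rz":0,"grip":1},{"tx":0.04,"ty":0,"tz":0,"rx":0,"ry":0,"rz":0,"grip":1}]'; python3 m.py
```

```text
t: 3.2
ee_pos: [0.466, -0.0615, 0.0167]
tcp_rot: [0.177, 0.984, -0.0, 0.0]
contact_force: [-2.7, -0.3, 1.9]
opening: 0.002
finger_force: 1.3
C world [ 0.4723 -0.1771] jig [-173.4 -226.6] th_jig 14.01 size [73.1 37.2]
dog clearance -42.650868015872845 dog along 307.67891929826595 ends jig L [-139.5  -90.7] R [-207.3 -362.4] R world [ 0.4373 -0.3127]
tcp [ 0.4677 -0.0617  0.0168] [-0.4  0.  -0.4] t 3.25 yaw 20.4
```

```bash
python3 - <<'E'
s=open('h.py').read()
s=s.replace("k=1+np.argmax(s[1:,4]); v,u=np.nonzero(l==k)","v,u=np.nonzero(np.isin(l,[i for i in range(1,n) if s[i,4]>25]))")
open('h.py','w').write(s)
E
python3 m.py top3
```

```text
C world [ 0.4945 -0.0762] jig [-152.  -125.5] th_jig 11.03 size [278.7  37.3]
dog clearance -57.00824884281455 dog along 203.39107452967727 ends jig L [-125.2   11.9] R [-178.8 -262.9] R world [ 0.4665 -0.2134]
tcp [ 0.4672 -0.0617  0.0167] [ 1.2  0.3 -0.6] t 3.3 yaw 20.4
```

View pics/top3.png

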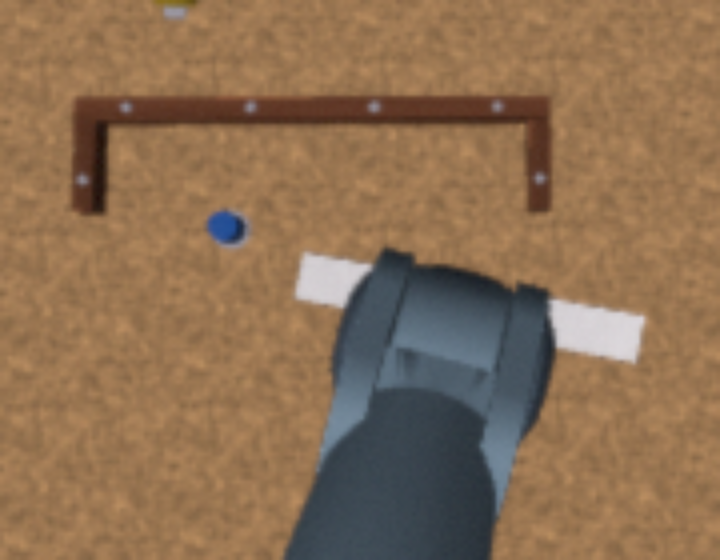

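The hand covers the middle of the batten, and its left end is at about (300,278). It is translating nicely but turning too little, so I'll shift the contact 20 mm to +y and push on.

```bash
python3 -m inch '[{"tx":-0.04,"ty":0,"tz":0,"rx":0,"ry":0,"rz":0,"grip":1},{"tx":0,"ty":0.08,"tz":0,"rx":0,"ry":0,"rz":0,"grip":1},{"tx":0.06,"ty":0,"tz":0,"rx":0,"ry":0,"rz":0,"grip":1},{"tx":0.05,"ty":0,"tz":0,"rx":0,"ry":0,"rz":0,"grip":1},{"tx":0.05,"ty":0,"tz":0,"rx":0,"ry":0,"rz":0,"grip":1}]'; python3 m.py
```

```text
t: 3.92
ee_pos: [0.4947, -0.0415, 0.0162]
tcp_rot: [0.178, 0.984, -0.0, -0.001]
contact_force: [-0.9, -0.3, 1.2]
opening: 0.0
finger_force: 0.7
C world [ 0.4886 -0.1611] jig [-157.2 -210.4] th_jig 16.88 size [105.1  37.1]
dog clearance -16.42465817318098 dog along 287.65525023488635 ends jig L [-116.5  -76.4] R [-197.8 -344.3] R world [ 0.4469 -0.2947]
tcp [ 0.4973 -0.0418  0.0165] [ 1.7  0.2 -1.1] t 3.975 yaw 20.4
```

```bash
python3 -m inch '[{"tx":0.04,"ty":0,"tz":0,"rx":0,"ry":0,"rz":0,"grip":1},{"tx":0.03,"ty":0,"tz":0,"rx":0,"ry":0,"rz":0,"grip":1},{"tx":-0.12,"ty":0,"tz":0,"rx":0,"ry":0,"rz":0,"grip":1},{"tx":-0.1,"ty":-0.1,"tz":0.2,"rx":0,"ry":0,"rz":0.11,"grip":1},{"tx":0,"ty":-0.2,"tz":0.2,"rx":0,"ry":0,"rz":0.11,"grip":1}]'; python3 m.py;  python3 -m inch '[{"tx":0,"ty":-0.2,"tz":0,"rx":0,"ry":0,"rz":0.11,"grip":1},{"tx":0,"ty":-0.2,"tz":0,"rx":0,"ry":0,"rz":0.11,"grip":1},{"tx":0,"ty":-0.2,"tz":0,"rx":0,"ry":0,"rz":0.11,"grip":1}]'; python3 m.py
```

```text
t: 4.6
ee_pos: [0.4554, -0.1098, 0.1111]
tcp_rot: [0.001, 1.0, 0.001, -0.001]
contact_force: [1.9, -1.2, -0.8]
opening: -0.001
finger_force: 0.0
C world [ 0.5312 -0.0774] jig [-115.3 -126.4] th_jig 16.93 size [276.1  37. ]
dog clearance -0.5212598242617452 dog along 195.09911690531146 ends jig L [-74.5   7.5] R [-156.  -260.3] R world [ 0.4893 -0.211 ]
tcp [ 0.4612 -0.1174  0.1177] [ 1.6 -4.7  2.9] t 4.65 yaw 0.2
t: 5.03
ee_pos: [0.4585, -0.2627, 0.1109]
tcp_rot: [-0.253, 0.967, -0.001, 0.001]
contact_force: [0.6, 0.4, -0.4]
opening: 0.001
finger_force: 0.0
C world [ 0.5307 -0.0786] jig [-115.7 -127.5] th_jig 20.59 size [278.6  37.2]
dog clearance 11.828802597967606 dog along 193.98150532142674 ends jig L [-66.5   3.5] R [-165.  -258.6] R world [ 0.4804 -0.2092]
tcp [ 0.4591 -0.2695  0.1112] [ 1.7 -7.3 -0. ] t 5.075 yaw -29.4
```

```bash
python3 -m inch '[{"tx":0.03,"ty":0.0,"tz":0,"rx":0,"ry":0,"rz":0.11,"grip":1},{"tx":0,"ty":0.03,"tz":0,"rx":0,"ry":0,"rz":0.11,"grip":1},{"tx":0,"ty":0.03,"tz":-0.1,"rx":0,"ry":0,"rz":0.11,"grip":1},{"tx":0,"ty":0.03,"tz":-0.14,"rx":0,"ry":0,"rz":0.11,"grip":1},{"tx":0,"ty":0,"tz":-0.14,"rx":0,"ry":0,"rz":0,"grip":1}]'; python3 m.py
```

```text
t: 5.7
ee_pos: [0.4661, -0.238, 0.0148]
tcp_rot: [-0.564, 0.826, -0.001, 0.0]
contact_force: [-0.7, -0.4, 0.2]
opening: 0.003
finger_force: 0.0
C world [ 0.5307 -0.0786] jig [-115.7 -127.6] th_jig 20.63 size [278.6  37.2]
dog clearance 11.950652159462914 dog along 193.95601278580617 ends jig L [-66.4   3.5] R [-165.1 -258.6] R world [ 0.4803 -0.2092]
tcp [ 0.4632 -0.2363  0.0105] [-0.9 -0.  -2.9] t 5.75 yaw -68.6
```

```bash
python3 -m inch '[{"tx":0.035,"ty":0.045,"tz":0,"rx":0,"ry":0,"rz":0,"grip":1},{"tx":0.018,"ty":0.047,"tz":0,"rx":0,"ry":0,"rz":0,"grip":1},{"tx":0.018,"ty":0.047,"tz":0,"rx":0,"ry":0,"rz":0,"grip":1},{"tx":0.018,"ty":0.047,"tz":0,"rx":0,"ry":0,"rz":0,"grip":1},{"tx":0.018,"ty":0.047,"tz":0,"rx":0,"ry":0,"rz":0,"grip":1}]'; python3 m.py
```

```text
t: 6.38
ee_pos: [0.4927, -0.1796, 0.0163]
tcp_rot: [-0.564, 0.826, -0.001, 0.0]
contact_force: [-1.2, -2.8, 1.2]
opening: -0.003
finger_force: 1.3
C world [ 0.5505 -0.0278] jig [-96.4 -76.6] th_jig 21.15 size [256.1  37.3]
dog clearance 13.330952764810291 dog along 139.038391342645 ends jig L [-45.9  54. ] R [-146.9 -207.1] R world [ 0.4989 -0.1579]
tcp [ 0.4928 -0.1777  0.016 ] [0.9 1.8 0.1] t 6.425 yaw -68.8
```

```bash
python3 -m inch '[{"tx":0.018,"ty":0.047,"tz":0,"rx":0,"ry":0,"rz":0,"grip":1},{"tx":0.018,"ty":0.047,"tz":0,"rx":0,"ry":0,"rz":0,"grip":1},{"tx":0.018,"ty":0.047,"tz":0,"rx":0,"ry":0,"rz":0,"grip":1},{"tx":0.018,"ty":0.047,"tz":0,"rx":0,"ry":0,"rz":0,"grip":1},{"tx":0.018,"ty":0.047,"tz":0,"rx":0,"ry":0,"rz":0,"grip":1}]'; python3 m.py top4
```

```text
t: 7.05
ee_pos: [0.5145, -0.1203, 0.0155]
tcp_rot: [-0.564, 0.826, 0.0, -0.0]
contact_force: [-0.8, -2.4, 2.3]
opening: 0.003
finger_force: 1.4
C world [0.5783 0.0465] jig [-69.2  -2.1] th_jig 21.04 size [223.3  37. ]
dog clearance 11.780030197718235 dog along 59.795653442719896 ends jig L [-18.9 128.6] R [-119.4 -132.7] R world [ 0.527  -0.0837]
tcp [ 0.515  -0.1186  0.0154] [0.1 1.6 0.6] t 7.1 yaw -68.8
```

View pics/top4.png

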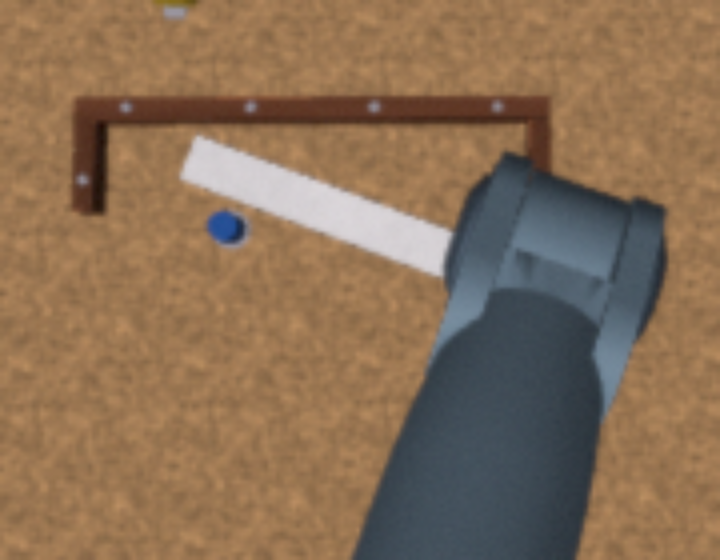

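The +y end is behind the dog (crop (190,160)) with clear gaps. I'll push about 28 mm further along the axis, then retreat.

```bash
python3 -m inch '[{"tx":0.018,"ty":0.05,"tz":0,"rx":0,"ry":0,"rz":0,"grip":1},{"tx":0.018,"ty":0.05,"tz":0,"rx":0,"ry":0,"rz":0,"grip":1},{"tx":-0.05,"ty":-0.12,"tz":0,"rx":0,"ry":0,"rz":0,"grip":1},{"tx":-0.05,"ty":-0.12,"tz":0.2,"rx":0,"ry":0,"rz":-0.11,"grip":1},{"tx":-0.2,"ty":-0.1,"tz":0.2,"rx":0,"ry":0,"rz":-0.11,"grip":1}]'; python3 m.py
```

```text
t: 7.72
ee_pos: [0.4584, -0.1777, 0.1086]
tcp_rot: [-0.412, 0.911, -0.001, 0.001]
contact_force: [0.4, -1.5, 0.2]
opening: 0.002
finger_force: 0.0
C world [0.5782 0.0479] jig [-69.3  -0.6] th_jig 21.02 size [278.7  37.1]
dog clearance 11.136414548098681 dog along 58.51608393949467 ends jig L [-19.  130.1] R [-119.5 -131.3] R world [ 0.5269 -0.0823]
tcp [ 0.4547 -0.1797  0.113 ] [-5.  -0.6  2.9] t 7.775 yaw -48.2
```

```bash
python3 -m inch '[{"tx":0,"ty":0.12,"tz":0,"rx":0,"ry":0,"rz":-0.11,"grip":1},{"tx":0,"ty":0.12,"tz":0,"rx":0,"ry":0,"rz":-0.11,"grip":1},{"tx":0,"ty":0.12,"tz":-0.1,"rx":0,"ry":0,"rz":-0.11,"grip":1},{"tx":0,"ty":0.12,"tz":-0.14,"rx":0,"ry":0,"rz":-0.11,"grip":1},{"tx":0,"ty":0,"tz":-0.13,"rx":0,"ry":0,"rz":-0.1,"grip":1}]'; python3 m.py
```

```text
t: 8.4
ee_pos: [0.4561, -0.054, 0.0136]
tcp_rot: [-0.002, 1.0, 0.001, -0.0]
contact_force: [0.4, -0.4, -0.6]
opening: -0.0
finger_force: 0.0
C world [0.5782 0.0479] jig [-69.3  -0.6] th_jig 21.04 size [278.7  37.1]
dog clearance 11.156527013149272 dog along 58.5014241562355 ends jig L [-19. 130.] R [-119.5 -131.3] R world [ 0.5269 -0.0823]
tcp [ 0.4534 -0.0541  0.0101] [-0.9 -0.7 -1.9] t 8.45 yaw 0.1
```

```bash
python3 -m inch '[{"tx":0.08,"ty":0,"tz":0,"rx":0,"ry":0,"rz":0,"grip":1},{"tx":0.07,"ty":0,"tz":0,"rx":0,"ry":0,"rz":0,"grip":1},{"tx":0.05,"ty":0,"tz":0,"rx":0,"ry":0,"rz":0,"grip":1},{"tx":0.05,"ty":0,"tz":0,"rx":0,"ry":0,"rz":0,"grip":1},{"tx":0.05,"ty":0,"tz":0,"rx":0,"ry":0,"rz":0,"grip":1}]'; python3 m.py
```

```text
t: 9.07
ee_pos: [0.5319, -0.0569, 0.0147]
tcp_rot: [-0.002, 1.0, 0.0, -0.0]
contact_force: [-0.2, -0.7, -0.3]
opening: 0.004
finger_force: 0.4
C world [0.6061 0.1101] jig [-41.9  61.7] th_jig 14.21 size [153.4  36.9]
dog clearance 15.133074345523058 dog along -4.031100927550232 ends jig L [ -7.5 197.5] R [-76.2 -74. ] R world [ 0.5707 -0.0253]
tcp [ 0.5342 -0.0571  0.015 ] [ 1.  -0.4 -1.3] t 9.125 yaw -0.3
```

```bash
python3 -m inch '[{"tx":0.044,"ty":0,"tz":0,"rx":0,"ry":0,"rz":0,"grip":1},{"tx":0.044,"ty":0,"tz":0,"rx":0,"ry":0,"rz":0,"grip":1},{"tx":0.044,"ty":0,"tz":0,"rx":0,"ry":0,"rz":0,"grip":1},{"tx":0.044,"ty":0,"tz":0,"rx":0,"ry":0,"rz":0,"grip":1},{"tx":0.04,"ty":0,"tz":0,"rx":0,"ry":0,"rz":0,"grip":1}]'; python3 m.py top5
```

```text
t: 9.75
ee_pos: [0.5864, -0.057, 0.0147]
tcp_rot: [-0.002, 1.0, 0.0, 0.0]
contact_force: [-1.4, 0.0, 1.2]
opening: -0.001
finger_force: 0.6
C world [0.6131 0.1181] jig [-35.   69.8] th_jig -0.54 size [152.5  35.8]
dog clearance 21.617817249571374 dog along -0.032150430504301906 ends jig L [-36.3 209.8] R [-33.6 -70.2] R world [ 0.6133 -0.0219]
tcp [ 0.588  -0.0571  0.0149] [ 1.1 -0.6 -1.2] t 9.8 yaw -0.3
```

View pics/top5.png

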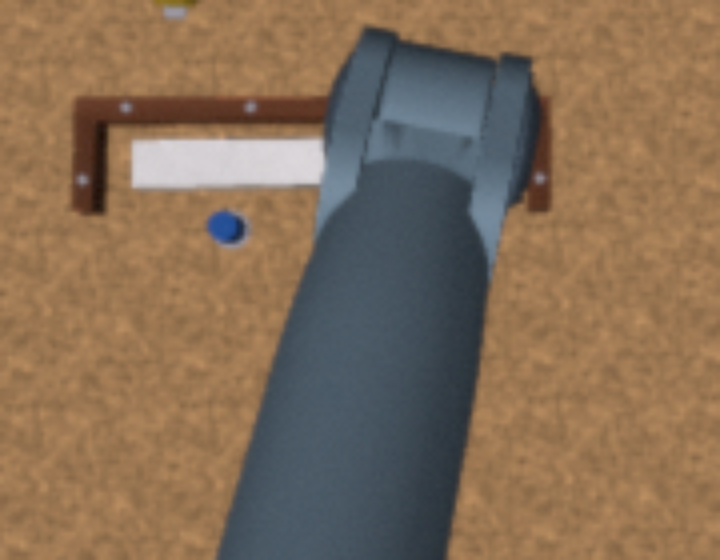

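The batten lies parallel to the fence, about 16 mm off it, behind the dog. I'll back off, half open the fingers for a wide two-point push, and press it in at its middle.

```bash
python3 -m inch '[{"tx":-0.12,"ty":0,"tz":0,"rx":0,"ry":0,"rz":0,"grip":1},{"tx":0,"ty":0.14,"tz":0,"rx":0,"ry":0,"rz":0,"grip":0},{"tx":0,"ty":0.14,"tz":0,"rx":0,"ry":0,"rz":0,"grip":0},{"tx":0,"ty":0.13,"tz":0,"rx":0,"ry":0,"rz":0,"grip":0},{"tx":0,"ty":0,"tz":0,"rx":0,"ry":0,"rz":0,"grip":0}]'; python3 m.py
python3 -m inch '[{"tx":0.06,"ty":0,"tz":0,"rx":0,"ry":0,"rz":0,"grip":0},{"tx":0.04,"ty":0,"tz":0,"rx":0,"ry":0,"rz":0,"grip":0},{"tx":0.03,"ty":0,"tz":0,"rx":0,"ry":0,"rz":0,"grip":0},{"tx":0.02,"ty":0,"tz":0,"rx":0,"ry":0,"rz":0,"grip":0}]';python3 m.py
```

```text
t: 10.42
ee_pos: [0.5558, 0.0475, 0.0149]
tcp_rot: [-0.004, 1.0, 0.0, 0.0]
contact_force: [0.6, -0.1, 0.7]
opening: 0.501
finger_force: 0.0
C world [ 0.6162 -0.0268] jig [-30.7 -75. ] th_jig -0.04 size [ 36.4 110.7]
dog clearance 25.80251136465117 dog along 144.34849597066122 ends jig L [-30.8  65. ] R [ -30.6 -215. ] R world [ 0.6152 -0.1668]
tcp [0.5559 0.0463 0.0148] [-0.1 -0.3  0. ] t 10.475 yaw -0.4
t: 10.98
ee_pos: [0.5925, 0.0451, 0.0144]
tcp_rot: [-0.002, 1.0, 0.0, -0.001]
contact_force: [-3.5, -0.0, 2.4]
opening: 0.499
finger_force: 1.4
C world [ 0.621  -0.0311] jig [-25.9 -79.3] th_jig 3.17 size [100.9  36. ]
dog clearance 38.82240170573441 dog along 144.95502402318067 ends jig L [-18.1  60.4] R [ -33.6 -219.1] R world [ 0.6121 -0.1708]
tcp [0.5933 0.0451 0.0145] [-0.3  0.1 -0.4] t 11.025 yaw -0.2
```

```bash
python3 -m inch '[{"tx":0.02,"ty":0,"tz":0,"rx":0,"ry":0,"rz":0,"grip":0},{"tx":0.012,"ty":0,"tz":0,"rx":0,"ry":0,"rz":0,"grip":0},{"tx":0,"ty":0,"tz":0,"rx":0,"ry":0,"rz":0,"grip":0}]'; python3 -m inch '[{"tx":-0.05,"ty":0,"tz":0,"rx":0,"ry":0,"rz":0,"grip":0},{"tx":-0.1,"ty":0,"tz":0,"rx":0,"ry":0,"rz":0,"grip":0},{"tx":-0.15,"ty":0,"tz":0.1,"rx":0,"ry":0,"rz":0,"grip":0},{"tx":-0.24,"ty":0,"tz":0.1,"rx":0,"ry":0,"rz":0,"grip":0},{"tx":-0.2,"ty":0,"tz":0.15,"rx":0,"ry":0,"rz":0,"grip":0}]'; python3 m.py top6
```

```text
t: 11.4
ee_pos: [0.6009, 0.0457, 0.0143]
tcp_rot: [-0.002, 1.0, 0.0, -0.0]
contact_force: [-1.5, 1.4, -0.3]
opening: 0.501
finger_force: 0.7
t: 12.02
ee_pos: [0.4166, 0.0455, 0.1015]
tcp_rot: [-0.002, 1.0, -0.0, -0.0]
contact_force: [0.4, 0.7, 0.9]
opening: 0.502
finger_force: 0.0
C world [0.6303 0.0564] jig [-17.3   8.3] th_jig 0.27 size [276.2  32.8]
dog clearance 39.53835054699699 dog along 60.68457829164017 ends jig L [-16.7 148.3] R [ -18.  -131.7] R world [ 0.6284 -0.0836]
tcp [0.4118 0.0459 0.1052] [-7.3  1.7  2.5] t 12.075 yaw -0.3
```

View pics/top6.png

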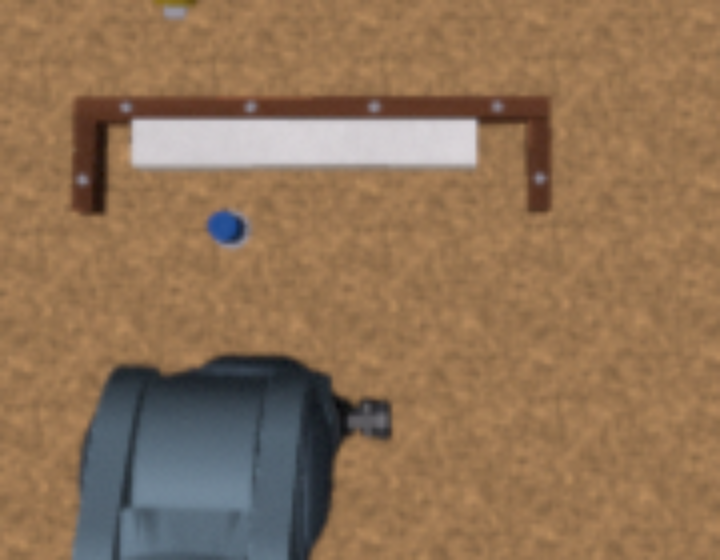

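The batten looks flush along the fence (crop row 118, columns 132 to 477), but the last push showed no force rise. I'll press again to confirm it's firmly against the fence.

```bash
python3 -m inch '[{"tx":0.2,"ty":0,"tz":-0.15,"rx":0,"ry":0,"rz":0,"grip":0},{"tx":0.24,"ty":0,"tz":-0.1,"rx":0,"ry":0,"rz":0,"grip":0},{"tx":0.15,"ty":0,"tz":-0.1,"rx":0,"ry":0,"rz":0,"grip":0},{"tx":0.1,"ty":0,"tz":0,"rx":0,"ry":0,"rz":0,"grip":0},{"tx":0.03,"ty":0,"tz":0,"rx":0,"ry":0,"rz":0,"grip":0}]'; python3 -m inch '[{"tx":0.02,"ty":0,"tz":0,"rx":0,"ry":0,"rz":0,"grip":0},{"tx":0.008,"ty":0,"tz":0,"rx":0,"ry":0,"rz":0,"grip":0}]';python3 -m inch '[{"tx":0.008,"ty":0,"tz":0,"rx":0,"ry":0,"rz":0,"grip":0},{"tx":0,"ty":0,"tz":0,"rx":0,"ry":0,"rz":0,"grip":0}]'
```

```text
t: 12.7
ee_pos: [0.5986, 0.0454, 0.0146]
tcp_rot: [-0.002, 1.0, -0.0, 0.001]
contact_force: [-0.2, 0.1, -0.3]
opening: 0.497
finger_force: 0.0
t: 12.95
ee_pos: [0.6009, 0.0454, 0.0148]
tcp_rot: [-0.002, 1.0, -0.0, -0.002]
contact_force: [-6.8, 0.1, 6.2]
opening: 0.497
finger_force: 3.6
t: 13.2
ee_pos: [0.6009, 0.0454, 0.0146]
tcp_rot: [-0.002, 1.0, -0.0, -0.003]
contact_force: [-8.3, -0.3, 6.5]
opening: 0.499
finger_force: 4.1
```

The fingertips stop at x = 0.6009 while the force climbs to 8 N, so the batten is seated on the fence. Next I'll clear the hand and check.

```bash
python3 -m inch '[{"tx":-0.05,"ty":0,"tz":0,"rx":0,"ry":0,"rz":0,"grip":0},{"tx":-0.1,"ty":0,"tz":0,"rx":0,"ry":0,"rz":0,"grip":0},{"tx":-0.15,"ty":0,"tz":0.1,"rx":0,"ry":0,"rz":0,"grip":0},{"tx":-0.24,"ty":0,"tz":0.1,"rx":0,"ry":0,"rz":0,"grip":0},{"tx":-0.2,"ty":0,"tz":0.15,"rx":0,"ry":0,"rz":0,"grip":0}]'; python3 -m inch '[{"tx":0,"ty":0,"tz":0.2,"rx":0,"ry":0,"rz":0,"grip":0},{"tx":0,"ty":0,"tz":0,"rx":0,"ry":0,"rz":0,"grip":0},{"tx":0,"ty":0,"tz":0,"rx":0,"ry":0,"rz":0,"grip":0}]';python3 m.py; python3 - <<'E'
from h import *
im,d,c=cam("scene"); cv2.imwrite("pics/sc2.png",cv2.resize(im[130:250,270:460],None,fx=4,fy=4))
E
```

```text
t: 13.82
ee_pos: [0.4192, 0.0456, 0.1014]
tcp_rot: [-0.002, 1.0, 0.0, -0.001]
contact_force: [0.5, 0.2, 0.9]
opening: 0.5
finger_force: 0.0
t: 14.2
ee_pos: [0.4229, 0.0455, 0.1515]
tcp_rot: [-0.002, 1.0, 0.0, 0.001]
contact_force: [-0.1, 0.6, 0.0]
opening: 0.506
finger_force: 0.0
C world [0.6303 0.0564] jig [-17.3   8.3] th_jig 0.27 size [276.2  32.8]
dog clearance 39.53835054699699 dog along 60.68457829164017 ends jig L [-16.7 148.3] R [ -18.  -131.7] R world [ 0.6284 -0.0836]
tcp [0.4222 0.0455 0.1508] [-0.9  0.  -0.1] t 14.25 yaw -0.3
```

View pics/sc2.png

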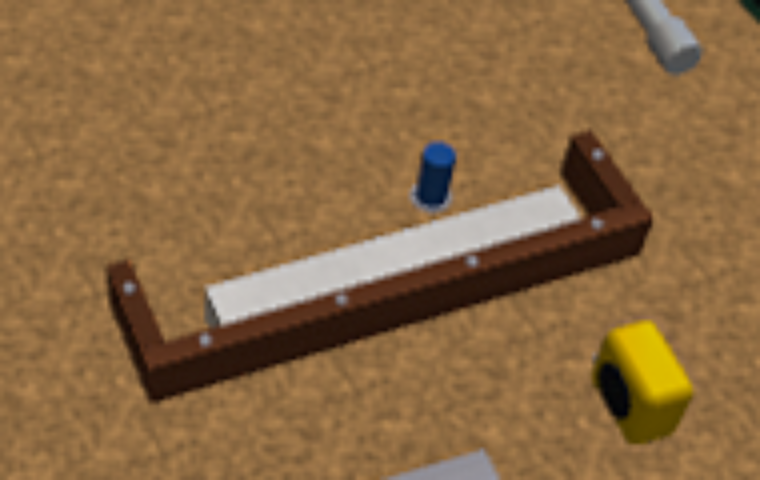

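The batten lies along the fence between the stops, from about (210,300) to (575,205), and the hand is clear. Nothing moved between the two presses.

```bash
python3 -c "
from station import finish_job
print(finish_job())"
```

```text
the job is handed in; nothing more can be done
None
```

The batten was pushed past the bench dog, +y end first, and lies flush on the jig's back fence between the two end stops; the hand is clear and the job was handed in at about 14 s.

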